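# Lay the brazing-hearth wall and pump up the torch tank

## Robot

A 6-joint arm with a two-finger parallel gripper is mounted at the origin on the work surface. World frame = base frame: x ahead of the robot, y to its left, z up, the work surface at z = 0. Lengths are in mm, angles in rad, forces in N, time in s.
With the tool pointing down it reaches from about 300 to 775 mm from the base axis. Payload 14.6 kg.
Tool frame: the origin (TCP) lies at the very end of the fingers, on their centre line; the grasp point (between the pads) lies 19 mm behind it; z points along the fingers, y is the line along which they close (so a half turn about z gives the same grasp; the last joint's range is limited). The gripper opens to 94 mm and grips with 3 to 60 N. Pads are 16 mm wide; open, the fingers measure 119 mm over their backs; the gripper's body (75 mm by 177 mm) begins 78 mm behind the grasp point.
Start: joints at [1.113, 0.3, 1.521, -0, 1.321, -0.067], TCP at [209.507, 508.523, 205.446] pointing down, gripper open.
Joint ranges: [-3.03, 3.03], [-0.79, 2.21], [0.23, 2.52], [-1.04, 4.18], [0, 3.07], [-2.55, 2.55]. Speed limits (rad/s): [2.22, 2.22, 2.57, 3.14, 3.14, 3.14].

## Interface

Orientations are given as [roll, pitch, yaw] about the fixed x, y, z axes, in that order (R = Rz(yaw) Ry(pitch) Rx(roll)).
In Python, from cell import manip gives the robot as it stands.
- The arm moves only by the tool servo_tool, never from a script. Its argument "motion" is a list that holds one entry, the list of rows, each a list of 7 numbers: the shift along the world's x, y, z as a fraction of full scale, then the turn, a rotation vector about the world's x, y, z as a fraction of full scale, then the closure, from 0 (fully open) to 1 (shut). In form: [[[x, y, z, rx, ry, rz, gripper], ...]]. A call has 1 to 10 rows; each row is the pose to reach, as a shift and turn from the pose commanded when the call began, turning the shorter way round; what a row does not reach only later rows make up. Full scale, the value 1, is 0.5 m for a shift and pi rad for a turn. A row lasts 1/10 s, in which the tool goes at most 50 mm and 8.59 degrees, less where a joint would pass 70% of its speed; a pose out of reach is approached as far as the arm can. A call with a number of a shift or a turn outside -1 to 1 is refused whole. A call with a gripper value outside its range is refused whole. The fingers move at their own pace and stop on an object; "newtons" is the grip in N (left out, the last holds). Time passes only in rows, so rows that repeat a pose let the fingers close. It gives the time, the measured TCP pose, the force, the opening and the grip force at its end, in the units of the state.
- manip.read_state(): the state, without advancing time (a new reading comes with each control period).
- manip.camera(name): name is "scene" or "top" or "wrist"; returns a dict with "frame" (400x640x3 uint8, red, green, blue), "range_z" (400x640 float32, mm along the optical axis (not along the pixel's ray), 0 where there is no reading), "vfov" (degrees; the focal length in pixels is half the picture's height over the tangent of half this angle, whatever the lens; pixels are square), "cx", "cy" (the principal point, pixels), "cam_to_world" (4x4, takes a point from camera to world coordinates). Camera axes: x right, y down, z forward; pixel columns grow to the right and rows downward; lengths in mm; the calibration is good to about 2 mm. A picture is of the moment at which its call begins.
- manip.sign_off(): hands the job in; it is judged then, once.
The state is a dict: "clock": time; "joints": joint angles; "qd": joint speeds; "effort": joint torques, N m; "eef_pos": TCP position; "eef_rot": TCP orientation; "wrist_force": force on the tool from outside, world axes, zero at the start; "moment": the same for the moment, N m; "finger_gap": finger opening in mm; "finger_force": force on a finger pad.
Only numpy, scipy, OpenCV 4.12 (cv2) and the standard library are available. Lean on these libraries where they do the work, as an engineer would, in place of code of your own. Each camera call takes 0.05 s, during which the arm holds its last target. There are 200 camera calls.

## Task

Get the brazing corner ready: put the wire brush that lies on the steel footing strip away in the tool tray, then lay all the loose fire bricks on the footing as a wall in running bond: a bottom course of three end to end filling the strip, the rest lengthwise above it, each centred over the joint between two bricks of the course below. Only when the wall stands, pump the torch tank's lever three full strokes, each all the way down and all the way back up; do not tip over the flux jar.

Things in the scene. Friction and masses are not known exactly. Their poses are not given: they have to be found in the camera images.
- brick0_center (a point): centre of a buff fire brick, 100 x 50 x 50 mm with 3 mm rounded edges, about 0.3 kg; x runs along its length, the 50 x 50 cross-section is the same any way up. Lies loose on the table at the start, or is absent (None)
- brick1_center (a point): centre of a buff fire brick, 100 x 50 x 50 mm with 3 mm rounded edges, about 0.3 kg; x runs along its length, the 50 x 50 cross-section is the same any way up. Lies loose on the table at the start, or is absent (None)
- brick2_center (a point): centre of a buff fire brick, 100 x 50 x 50 mm with 3 mm rounded edges, about 0.3 kg; x runs along its length, the 50 x 50 cross-section is the same any way up. Lies loose on the table at the start, or is absent (None)
- brick3_center (a point): centre of a buff fire brick, 100 x 50 x 50 mm with 3 mm rounded edges, about 0.3 kg; x runs along its length, the 50 x 50 cross-section is the same any way up. Lies loose on the table at the start, or is absent (None)
- brick4_center (a point): centre of a buff fire brick, 100 x 50 x 50 mm with 3 mm rounded edges, about 0.3 kg; x runs along its length, the 50 x 50 cross-section is the same any way up. Lies loose on the table at the start, or is absent (None)
- brick5_center (a point): centre of a buff fire brick, 100 x 50 x 50 mm with 3 mm rounded edges, about 0.3 kg; x runs along its length, the 50 x 50 cross-section is the same any way up. Lies loose on the table at the start, or is absent (None)
- footing: fixed bright steel strip 308 x 56 x 6 mm, flat on the table; origin at the centre of its underside, x along its length; the wall stands on it, three bricks long (104 mm from centre to centre, leaving 4 mm joints)
- slot0 (a point): where the centre of a laid brick belongs: bottom course, middle; x along the wall (bricks are alike: any brick may go in any place)
- slot1 (a point): where the centre of a laid brick belongs: bottom course, end at the footing's -x; x along the wall (bricks are alike: any brick may go in any place)
- slot2 (a point): where the centre of a laid brick belongs: bottom course, end at the footing's +x; x along the wall (bricks are alike: any brick may go in any place)
- slot3 (a point): where the centre of a laid brick belongs: second course, over the joint between middle and -x end; x along the wall (bricks are alike: any brick may go in any place)
- slot4 (a point): where the centre of a laid brick belongs: second course, over the joint between middle and +x end; x along the wall (bricks are alike: any brick may go in any place)
- slot5 (a point): where the centre of a laid brick belongs: third course, over the joint of the second; x along the wall (bricks are alike: any brick may go in any place)
- brush_grip (a point): point on the wooden handle of a wire brush that lies on its side, at first on the footing: handle 170 long (along x), 20 wide (y), 24 mm high; this point is on the handle's centreline, half-way up, 15 mm to -x of the handle's middle. Steel bristles stick out 18 mm to +y of the handle, from 29 to 95 mm to +x of this point
- tray: fixed open dark steel tool tray 130 (x) x 220 (y) x 28 mm high, walls and floor about 4 mm; origin at the centre of its underside
- lever_grip (a point): centre of the black rubber crossbar (24 mm thick, 96 long, level, along y) at the free end of the lever of a small fixed green tank pump; the lever leans towards the robot. Bar about 227 mm above the table at rest, 80 mm fully down. The point turns with the lever: in its own frame the hinge axis (along y) lies 173 mm to +x and 77 mm to -z, 150 mm above the table
- lever (a joint): angle of the pump lever (rad): 0 at rest at the top, 0.80 at the bottom stop. A spring returns it to 0 when let go; pushing it down at the bar takes about 5 to 11 N
- flux_jar: bystander: lidded glass jar, 60 mm across, 85 mm tall, standing behind the footing; origin at the centre of its underside
Mind the look-alikes: they are no part of the job. What is shaped like the part that bears brick1_center but blue or red is not meant.

How it is judged (in metres and radians):
On the way, in this order (a step that is already met when the one before it is completed fails the run):
1. the brush lies in the tray and every brick present is in its place in the wall (((distance between brick0_center and slot0 below 0.01 m and angle between the x axis of brick0_center and the x axis of slot0, either way round below 0.12 rad) or (distance between brick0_center and slot1 below 0.01 m and angle between the x axis of brick0_center and the x axis of slot1, either way round below 0.12 rad) or (distance between brick0_center and slot2 below 0.01 m and angle between the x axis of brick0_center and the x axis of slot2, either way round below 0.12 rad) or (distance between brick0_center and slot3 below 0.01 m and angle between the x axis of brick0_center and the x axis of slot3, either way round below 0.12 rad) or (distance between brick0_center and slot4 below 0.01 m and angle between the x axis of brick0_center and the x axis of slot4, either way round below 0.12 rad) or (distance between brick0_center and slot5 below 0.01 m and angle between the x axis of brick0_center and the x axis of slot5, either way round below 0.12 rad)) and ((distance between brick1_center and slot0 below 0.01 m and angle between the x axis of brick1_center and the x axis of slot0, either way round below 0.12 rad) or (distance between brick1_center and slot1 below 0.01 m and angle between the x axis of brick1_center and the x axis of slot1, either way round below 0.12 rad) or (distance between brick1_center and slot2 below 0.01 m and angle between the x axis of brick1_center and the x axis of slot2, either way round below 0.12 rad) or (distance between brick1_center and slot3 below 0.01 m and angle between the x axis of brick1_center and the x axis of slot3, either way round below 0.12 rad) or (distance between brick1_center and slot4 below 0.01 m and angle between the x axis of brick1_center and the x axis of slot4, either way round below 0.12 rad) or (distance between brick1_center and slot5 below 0.01 m and angle between the x axis of brick1_center and the x axis of slot5, either way round below 0.12 rad)) and ((distance between brick2_center and slot0 below 0.01 m and angle between the x axis of brick2_center and the x axis of slot0, either way round below 0.12 rad) or (distance between brick2_center and slot1 below 0.01 m and angle between the x axis of brick2_center and the x axis of slot1, either way round below 0.12 rad) or (distance between brick2_center and slot2 below 0.01 m and angle between the x axis of brick2_center and the x axis of slot2, either way round below 0.12 rad) or (distance between brick2_center and slot3 below 0.01 m and angle between the x axis of brick2_center and the x axis of slot3, either way round below 0.12 rad) or (distance between brick2_center and slot4 below 0.01 m and angle between the x axis of brick2_center and the x axis of slot4, either way round below 0.12 rad) or (distance between brick2_center and slot5 below 0.01 m and angle between the x axis of brick2_center and the x axis of slot5, either way round below 0.12 rad)) and ((distance between brick3_center and slot0 below 0.01 m and angle between the x axis of brick3_center and the x axis of slot0, either way round below 0.12 rad) or (distance between brick3_center and slot1 below 0.01 m and angle between the x axis of brick3_center and the x axis of slot1, either way round below 0.12 rad) or (distance between brick3_center and slot2 below 0.01 m and angle between the x axis of brick3_center and the x axis of slot2, either way round below 0.12 rad) or (distance between brick3_center and slot3 below 0.01 m and angle between the x axis of brick3_center and the x axis of slot3, either way round below 0.12 rad) or (distance between brick3_center and slot4 below 0.01 m and angle between the x axis of brick3_center and the x axis of slot4, either way round below 0.12 rad) or (distance between brick3_center and slot5 below 0.01 m and angle between the x axis of brick3_center and the x axis of slot5, either way round below 0.12 rad)) and ((distance between brick4_center and slot0 below 0.01 m and angle between the x axis of brick4_center and the x axis of slot0, either way round below 0.12 rad) or (distance between brick4_center and slot1 below 0.01 m and angle between the x axis of brick4_center and the x axis of slot1, either way round below 0.12 rad) or (distance between brick4_center and slot2 below 0.01 m and angle between the x axis of brick4_center and the x axis of slot2, either way round below 0.12 rad) or (distance between brick4_center and slot3 below 0.01 m and angle between the x axis of brick4_center and the x axis of slot3, either way round below 0.12 rad) or (distance between brick4_center and slot4 below 0.01 m and angle between the x axis of brick4_center and the x axis of slot4, either way round below 0.12 rad) or (distance between brick4_center and slot5 below 0.01 m and angle between the x axis of brick4_center and the x axis of slot5, either way round below 0.12 rad)) and ((distance between brick5_center and slot0 below 0.01 m and angle between the x axis of brick5_center and the x axis of slot0, either way round below 0.12 rad) or (distance between brick5_center and slot1 below 0.01 m and angle between the x axis of brick5_center and the x axis of slot1, either way round below 0.12 rad) or (distance between brick5_center and slot2 below 0.01 m and angle between the x axis of brick5_center and the x axis of slot2, either way round below 0.12 rad) or (distance between brick5_center and slot3 below 0.01 m and angle between the x axis of brick5_center and the x axis of slot3, either way round below 0.12 rad) or (distance between brick5_center and slot4 below 0.01 m and angle between the x axis of brick5_center and the x axis of slot4, either way round below 0.12 rad) or (distance between brick5_center and slot5 below 0.01 m and angle between the x axis of brick5_center and the x axis of slot5, either way round below 0.12 rad)) and distance between any of brick0_center, brick1_center, brick2_center, brick3_center, brick4_center, brick5_center and slot0 below 0.01 m and distance between any of brick0_center, brick1_center, brick2_center, brick3_center, brick4_center, brick5_center and slot1 below 0.01 m and distance between any of brick0_center, brick1_center, brick2_center, brick3_center, brick4_center, brick5_center and slot2 below 0.01 m and x of brush_grip in the frame of tray between -0.06 and 0.06 m and y of brush_grip in the frame of tray between -0.085 and 0.085 m and z of brush_grip in the frame of tray below 0.032 m), for 0.3 s.
2. first stroke: the pump lever is pushed all the way down (value of joint lever above 0.66 rad), for 0.05 s.
3. first stroke: the lever has come all the way back up (value of joint lever below 0.12 rad), for 0.1 s.
4. second stroke: the pump lever is pushed all the way down (value of joint lever above 0.66 rad), for 0.05 s.
5. second stroke: the lever has come all the way back up (value of joint lever below 0.12 rad), for 0.1 s.
6. third stroke: the pump lever is pushed all the way down (value of joint lever above 0.66 rad), for 0.05 s.
7. third stroke: the lever has come all the way back up (value of joint lever below 0.12 rad), for 0.1 s.
At the end, for the whole second after the job is handed in: Each brick's centre is within 10 mm of a wall place and its length within 0.12 rad of the wall's line; the three bottom places are filled; the brush's handle point is in the tray (60 mm in x, 85 mm in y of its centre, under 32 mm above its underside); the lever is below 0.12 rad (all of step 1 and value of joint lever below 0.12 rad); the robot touches nothing.
It fails at once if the flux jar by the solder station is tipped over (angle between flux_jar's own z axis and vertical above 0.6 rad).
Of brick0, brick1, brick2, brick3, brick4, brick5 only 4 to 6 are there at a start; the rules pass over those that are not, and their reading is None.
At some moment in a run one of brick0, brick1, brick2, brick3, brick4, brick5, brush may be knocked a few centimetres aside while the robot is not near it.
Once in a run the grip may slacken for a moment while it holds something.
It also fails if it takes over 210 s, if anything falls off the work surface, if the arm or the gripper's body presses on something with over 40 N, if the wrist force passes 120 N, or if a joint passes its speed limit or range.

## Working session

There is one attempt and no reset: what is moved stays moved. The work goes in short steps, Python scripts to look and compute and a tool call to move; the robot and the scene stay as the last step left them, time stands still between calls to the robot, and variables do not carry over. Pictures are saved under pics/ and viewed, at most 14 in all, crops included, and the job is handed in when it is done.

Besides the shell and the picture viewer there is one more tool, called as name(argument=value, ...), one argument or row to a line, values as JSON. servo_tool: Moves the arm, as the interface text tells. Its arguments: {"type":"object","properties":{"motion":{"type":"array"},"newtons":{"type":"number"}},"required":["motion"]}

```bash
ls; mkdir -p pics
cat > h.py <<'E'
import numpy as np, cv2
from cell import manip
def cam(n):
    c=manip.camera(n); f=200/np.tan(np.radians(c['vfov'])/2); z=c['range_z'].astype(float)
    v,u=np.mgrid[0:400,0:640]
    P=np.stack([(u-c['cx'])*z/f,(v-c['cy'])*z/f,z,np.ones_like(z)],-1)@np.array(c['cam_to_world']).T
    P=P[...,:3]; P[z==0]=np.nan
    return c,P
def save(c,name): cv2.imwrite('pics/'+name,c['frame'][...,::-1])
E
python3 - <<'E'
from h import *
for n in('top','scene'):
    c,P=cam(n); save(c,n+'0.png'); np.save(n+'0.npy',P); print(n,np.round(c['cam_to_world'],2).tolist(),c['vfov'])
print(manip.read_state())
E
```

```text
pics
top [[-0.02, -0.99, 0.12, 404.62], [-1.0, 0.03, 0.02, -6.46], [-0.02, -0.12, -0.99, 1395.48], [0.0, 0.0, 0.0, 1.0]] 55.07295814660305
scene [[-0.18, 0.8, -0.57, 1242.03], [0.98, 0.15, -0.1, 150.24], [0.01, -0.58, -0.81, 1175.01], [0.0, 0.0, 0.0, 1.0]] 47.20341050525984
{'clock': 0.1, 'joints': array([ 1.11335943e+00,  3.00378646e-01,  1.52150011e+00,  1.22466215e-05,
        1.32069582e+00, -6.65733589e-02]), 'qd': array([-0.000395  , -0.00202397, -0.00284443, -0.00107802,  0.00260084,
        0.00213946]), 'effort': array([-3.03911329e-04, -5.32643151e+01, -3.53281188e+01,  7.09141698e-02,
        2.35291250e-02, -5.97780036e-05]), 'eef_pos': array([209.42886063, 508.32144923, 204.97129381]), 'eef_rot': array([-3.14061369e+00, -7.71582702e-05,  2.75072604e+00]), 'wrist_force': array([-0.31082256, -0.06811106, -0.06182757]), 'moment': array([ 0.02950046, -0.02198392,  0.01494223]), 'finger_force': 0.0, 'finger_gap': 93.65878651800071}
```

View pics/top0.png

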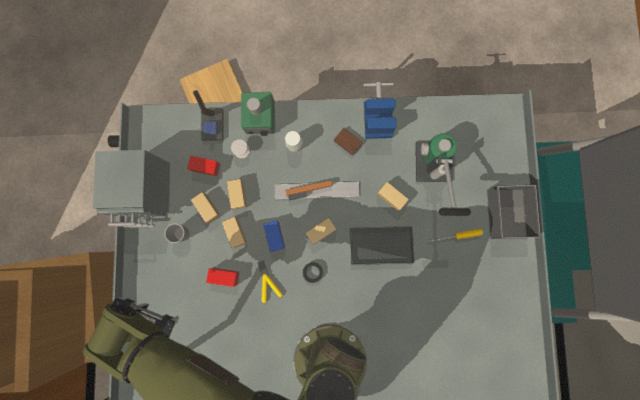

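View pics/scene0.png

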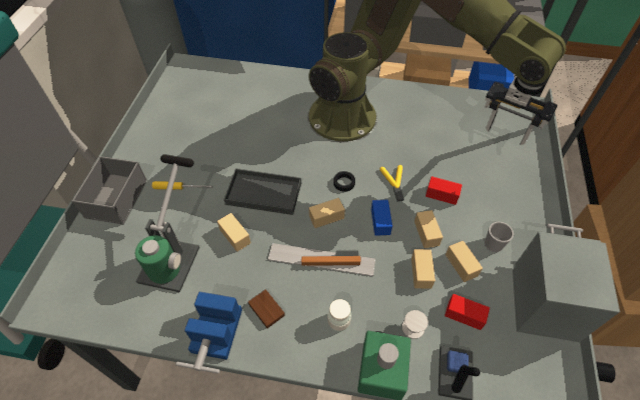

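Candidates: buff bricks in the top view at (236,193), (204,207), (233,233), (393,195) and a shaded one at (321,231). Look-alikes are red (203,166) and (222,277), blue (274,236), and a dark brown block at (348,140). The brush is at (308,187) on the footing at (317,190). The tray is the flat dark one at (381,246), not the deep bin at (515,211). The lever bar is at (455,211), and the flux jar is probably the glass at (293,141) or (240,148).

```bash
cat >> h.py <<'E'
def rect(xy):
    (cx,cy),(a,b),t=cv2.minAreaRect(xy.astype(np.float32))
    if a<b: a,b,t=b,a,t+90
    t=(t+90)%180-90
    return np.round([cx,cy,a,b,t],1)
def bricks(c,P,zlo=40,zhi=70,roi=None):
    hsv=cv2.cvtColor(c['frame'],cv2.COLOR_RGB2HSV); Z=P[...,2]
    m=(hsv[...,0]>8)&(hsv[...,0]<30)&(hsv[...,1]>50)&(Z>zlo)&(Z<zhi)
    n,l,s,_=cv2.connectedComponentsWithStats(m.astype(np.uint8)); out=[]
    for i in range(1,n):
        if s[i,4]<40: continue
        k=l==i; out.append((np.round(rect(P[k][:,:2]),1).tolist(),round(float(np.median(Z[k])),1),s[i].tolist(),np.median(hsv[k],0).tolist()))
    return out
E
python3 - <<'E'
from h import *
c,P=cam('top')
for b in bricks(c,P): print(b)
hsv=cv2.cvtColor(c['frame'],cv2.COLOR_RGB2HSV)
print([hsv[v,u].tolist() for u,v in((321,228),(312,234),(333,228),(348,140),(300,190),(280,190),(350,188),(380,246))])
Z=P[...,2]
# blobs in regions
def reg(n,u0,u1,v0,v1,f):
    s=np.s_[v0:v1,u0:u1]; k=f(hsv[s],Z[s]); Q=P[s][k]; print(n,rect(Q[:,:2]).tolist(),np.round(np.nanmedian(Q,0)).tolist(),k.sum())
reg('foot',265,370,175,205,lambda h,z:(h[...,2]>130)&(h[...,1]<60)&(z<20))
reg('brush',280,335,175,200,lambda h,z:(h[...,1]>110)&(h[...,0]<20)&(z>10))
reg('bristle',270,340,175,205,lambda h,z:(z>14))
reg('trayrim',340,425,215,275,lambda h,z:(z>19)&(z<45))
reg('traydark',340,425,215,275,lambda h,z:(h[...,2]<75))
reg('bar',430,480,200,220,lambda h,z:(z>200))
reg('jarA',280,305,128,155,lambda h,z:(z>75))
reg('jarB',228,250,138,160,lambda h,z:(z>75))
a=cv2.resize(c['frame'][165:275,180:420],None,fx=3.3,fy=3.3,interpolation=cv2.INTER_CUBIC)
cv2.imwrite('pics/crop1.png',a[...,::-1])
E
```

```text
([592.8, 318.0, 100.5, 50.8, 9.1], 49.9, [227, 179, 19, 30, 405], [19.0, 107.0, 216.0])
([569.7, -239.4, 100.0, 50.9, 47.5], 51.2, [378, 182, 31, 28, 412], [19.0, 106.0, 217.0])
([547.1, 431.0, 101.8, 51.1, 34.5], 49.9, [191, 192, 27, 30, 406], [19.0, 108.0, 216.0])
([455.2, 327.1, 99.5, 50.6, 21.0], 50.2, [222, 217, 24, 31, 413], [18.0, 104.0, 195.0])
([452.1, 19.1, 99.7, 49.7, -58.5], 50.8, [306, 218, 30, 27, 400], [18.0, 98.0, 155.0])
[[19, 104, 219], [18, 99, 155], [18, 97, 155], [12, 126, 113], [13, 155, 184], [19, 24, 171], [23, 20, 166], [36, 18, 71]]
foot [605.3, 30.3, 384.0, 109.8, 88.5] [609.0, 37.0, 3.0] 2184
brush [609.2, 59.3, 166.3, 18.9, -78.9] [609.0, 57.0, 30.0] 247
bristle [598.0, 60.4, 210.3, 59.1, -84.7] [604.0, 79.0, 30.0] 379
trayrim [397.2, -196.4, 221.6, 130.1, -89.9] [390.0, -213.0, 28.0] 270
traydark [398.7, -193.6, 218.3, 123.1, 88.9] [407.0, -210.0, 5.0] 1805
bar [506.1, -389.7, 91.6, 47.5, 88.2] [494.0, -389.0, 238.0] 277
jarA [777.4, 109.0, 52.1, 49.1, -21.6] [778.0, 109.0, 86.0] 180
jarB [0.0, 0.0, 0.0, 0.0, 0.0] [nan, nan, nan] 0
  return np.nanmean(a, axis, out=out, keepdims=keepdims)
```

View pics/crop1.png

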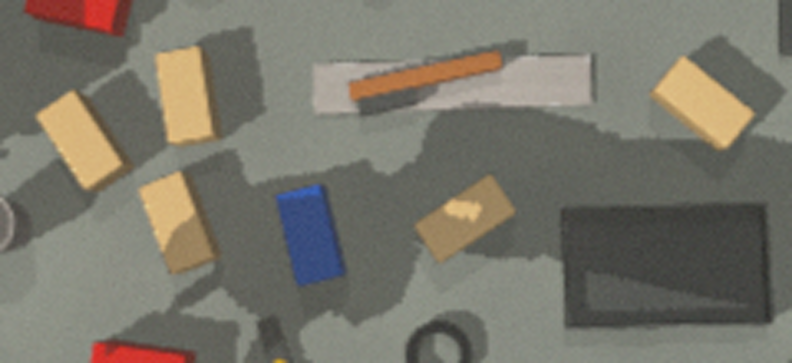

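The crop shows five buff bricks; the one at crop (465,218) is only shaded. The brush lies on the footing with its bristles to the lower left, at crop (390,107). Moving to hover over the brush.

servo_tool(
  motion=[
    [[0.06,-0.07,0.02,0,0,-0.04,0],[0.6,-0.69,0.14,0,0,-0.314,0],[0.6,-0.69,0.14,0,0,-0.314,0],[0.6,-0.69,0.14,0,0,-0.314,0],[0.6,-0.69,0.14,0,0,-0.314,0],[0.6,-0.69,0.14,0,0,-0.314,0],[0.6,-0.69,0.14,0,0,-0.314,0],[0.6,-0.69,0.14,0,0,-0.314,0],[0.6,-0.69,0.14,0,0,-0.314,0],[0.6,-0.69,0.14,0,0,-0.314,0]],
  ],
)

```text
clock: 1.15
eef_pos: [511.6, 160.3, 275.6]
eef_rot: [3.141, 0.0, 1.761]
wrist_force: [-0.7, 0.6, -0.6]
finger_gap: 94.0
finger_force: 0.0
```

servo_tool(
  motion=[
    [[0.206,-0.238,0,0,0,0,0],[0.206,-0.238,0,0,0,0,0],[0.206,-0.238,0,0,0,0,0],[0.206,-0.238,0,0,0,0,0],[0.206,-0.238,0,0,0,0,0]],
  ],
)

```text
clock: 1.65
eef_pos: [612.7, 43.9, 274.4]
eef_rot: [-3.14, -0.0, 1.763]
wrist_force: [0.6, 0.4, -0.3]
finger_gap: 94.1
finger_force: 0.0
```

Run:
```python
from h import *
c,P=cam('wrist'); save(c,'w1.png'); np.save('w1.npy',P)
print(manip.read_state()['eef_pos'],np.round(c['cam_to_world'],2).tolist())
```

```text
[612.18568032  44.96371587 274.9034101 ] [[0.98, 0.18, 0.05, 597.11], [0.19, -0.94, -0.28, 125.01], [-0.0, 0.28, -0.96, 453.69], [0.0, 0.0, 0.0, 1.0]]
```

View pics/w1.png

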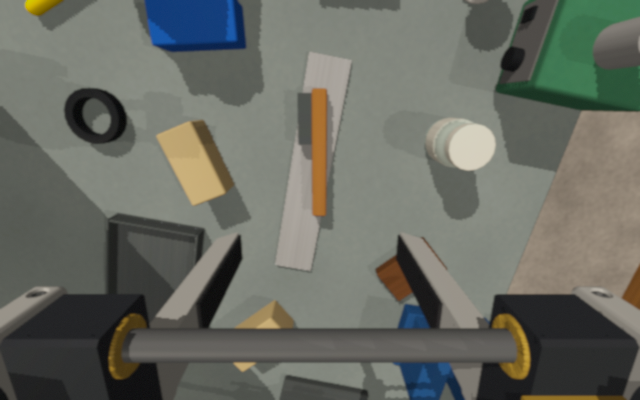

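The wrist view shows the whole footing, with corners near (308,53), (352,59), (311,271) and (276,266). The brush handle runs (320,90)–(320,215) with its bristles at (305,118). Fitting both.

Run:
```python
from h import *
fr=cv2.imread('pics/w1.png'); P=np.load('w1.npy'); Z=P[...,2]
hsv=cv2.cvtColor(fr,cv2.COLOR_BGR2HSV)
k=(hsv[...,1]>110)&(hsv[...,0]<20)&(Z>20)&(Z<36); k[:,:290]=0;k[:,345:]=0;k[:80]=0;k[230:]=0
print('brush',rect(P[k][:,:2]),np.median(Z[k]))
lab=cv2.cvtColor(fr,cv2.COLOR_BGR2LAB).astype(int)
print('lab foot',lab[240,298],lab[70,330],'table',lab[240,350],lab[70,380],lab[200,260])
m=np.zeros(Z.shape,np.uint8); m[45:280,265:362]=1
k=((lab[...,1]>=128)&(m>0)&(Z<14)).astype(np.uint8)
k=cv2.morphologyEx(k,cv2.MORPH_OPEN,np.ones((5,5)))
n,l,s,_=cv2.connectedComponentsWithStats(k); print(s[1:])
k=k>0; print('foot',rect(P[k][:,:2]),np.median(Z[k]))
```

```text
brush [608.7  61.4 167.   19.7 -78.7] 29.843997360122785
lab foot [165 129 132] [170 128 133] table [143 124 132] [142 125 132] [144 124 132]
[[ 304   53   47   84 2103]
 [ 326  138   10   30  209]
 [ 277  145   42  125 3481]]
foot [601.2  32.8 307.9  56.2 -89.4] 5.950734301790703
```

servo_tool(
  motion=[
    [[0,0.004,-0.1,0,0,0,0],[0,0.004,-0.2,0,0,0,0],[0,0.004,-0.3,0,0,0,0],[0,0.004,-0.4,0,0,0,0],[0,0.004,-0.48,0,0,0,0],[0,0.004,-0.53,0,0,0,0],[0,0.004,-0.53,0,0,0,1],[0,0.004,-0.53,0,0,0,1],[0,0.004,-0.53,0,0,0,1],[0,0.004,-0.53,0,0,0,1]],
  ],
  newtons=30,
)

```text
clock: 2.7
eef_pos: [613.3, 46.9, 12.4]
eef_rot: [3.139, 0.0, 1.765]
wrist_force: [0.1, -0.0, -0.0]
finger_gap: 65.3
finger_force: 0.0
```

servo_tool(
  motion=[
    [[0,0,0,0,0,0,1],[0,0,0,0,0,0,1],[0,0,0,0,0,0,1],[0,0,0,0,0,0,1],[0,0,0,0,0,0,1],[0,0,0,0,0,0,1],[0,0,0,0,0,0,1],[0,0,0.04,0,0,0,1],[0,0,0.12,0,0,0,1],[0,0,0.2,0,0,0,1]],
  ],
)

```text
clock: 3.7
eef_pos: [612.0, 46.5, 111.0]
eef_rot: [-3.14, -0.0, 1.764]
wrist_force: [0.7, 0.1, -0.7]
finger_gap: 20.0
finger_force: 30.0
```

servo_tool(
  motion=[
    [[-0.05,-0.06,0.02,0,0,-0.01,1],[-0.42,-0.513,0.02,0,0,-0.061,1],[-0.42,-0.513,0.02,0,0,-0.061,1],[-0.42,-0.513,0.02,0,0,-0.061,1],[-0.42,-0.513,0.02,0,0,-0.061,1],[-0.42,-0.513,0.02,0,0,-0.061,1],[-0.42,-0.513,0.02,0,0,-0.061,1],[-0.42,-0.513,0.02,0,0,-0.061,1],[-0.42,-0.513,0.02,0,0,-0.061,1],[-0.42,-0.513,-0.05,0,0,-0.061,1]],
  ],
)

```text
clock: 4.7
eef_pos: [405.1, -210.6, 88.2]
eef_rot: [3.135, 0.004, 1.573]
wrist_force: [0.9, -0.3, -1.9]
finger_gap: 20.0
finger_force: 30.0
```

servo_tool(
  motion=[
    [[0,0,-0.06,0,0,0,1],[0,0,-0.12,0,0,0,1],[0,0,-0.15,0,0,0,1],[0,0,-0.15,0,0,0,1],[0,0,-0.15,0,0,0,0.5],[0,0,-0.15,0,0,0,0.5],[0,0,-0.15,0,0,0,0.5],[0,0,-0.15,0,0,0,0.5],[0,0,-0.02,0,0,0,0.5],[0,0,0.05,0,0,0,0]],
  ],
)

```text
clock: 5.7
eef_pos: [401.7, -209.5, 111.2]
eef_rot: [-3.139, -0.002, 1.573]
wrist_force: [0.5, -0.2, 1.1]
finger_gap: 51.9
finger_force: 0.0
```

```bash
cat > look.py <<'E'
from h import *
c,P=cam('top'); hsv=cv2.cvtColor(c['frame'],cv2.COLOR_RGB2HSV); Z=P[...,2]
for b in bricks(c,P,35,180): print(b)
k=(hsv[...,1]>110)&(hsv[...,0]<18)&(Z>14)&(Z<40)&(P[...,1]<-85)&(P[...,0]<470)&(P[...,1]>-310)
if k.sum()>20: print('brush',rect(P[k][:,:2]),np.median(Z[k]))
s=manip.read_state(); print(s['clock'],s['eef_pos'].round(1),s['eef_rot'].round(3),s['finger_gap'].round(1),s['finger_force'])
E
python3 look.py
```

```text
([889.7, 413.5, 37.6, 18.2, 14.3], 140.6, [195, 95, 18, 20, 69], [17.0, 61.0, 63.0])
([593.1, 318.3, 101.7, 51.1, 8.7], 50.2, [227, 179, 19, 30, 410], [19.0, 107.0, 217.0])
([570.2, -240.0, 100.4, 51.0, 47.4], 50.9, [378, 182, 31, 28, 420], [19.0, 106.0, 218.0])
([546.9, 431.6, 100.8, 51.7, 33.5], 49.9, [191, 192, 28, 30, 418], [19.0, 108.0, 217.0])
([454.9, 326.7, 99.7, 51.3, 20.2], 50.1, [222, 217, 24, 31, 423], [19.0, 104.0, 182.0])
([452.6, 18.8, 99.0, 49.3, -57.9], 50.6, [306, 218, 30, 27, 404], [19.0, 103.0, 220.0])
([79.5, 24.3, 43.1, 27.8, 71.0], 68.7, [317, 334, 13, 15, 72], [26.0, 70.0, 58.0])
brush [ 403.1 -152.2   81.5   17.6   88.6] 28.677871067357955Traceback (most recent call last):
  File "look.py", line 6, in <module>
    s=manip.read_state(); print(s['clock'],s['eef_pos'].round(1),s['eef_rot'].round(3),s['finger_gap'].round(1),s['finger_force'])
                                                                                       ^^^^^^^^^^^^^^^^^^^^^
AttributeError: 'float' object has no attribute 'round'
```

servo_tool(
  motion=[
    [[0.1,-0.02,0.04,0,0,-0.06,0],[0.335,-0.06,0.04,0,0,-0.2365,0],[0.335,-0.06,0.04,0,0,-0.2365,0],[0.335,-0.06,0.04,0,0,-0.2365,0],[0.335,-0.06,0.04,0,0,-0.2365,0],[0.335,-0.06,0.04,0,0,-0.2365,0],[0.335,-0.06,-0.05,0,0,-0.2365,0],[0.335,-0.06,-0.14,0,0,-0.2365,0],[0.335,-0.06,-0.205,0,0,-0.2365,0],[0.335,-0.06,-0.205,0,0,-0.2365,0]],
  ],
  newtons=40,
)

```text
clock: 6.75
eef_pos: [567.4, -238.9, 4.0]
eef_rot: [-3.135, 0.002, 0.833]
wrist_force: [-0.4, -0.3, -0.4]
finger_gap: 94.1
finger_force: 0.0
```

servo_tool(
  motion=[
    [[0,0,0,0,0,0,1],[0,0,0,0,0,0,1],[0,0,0,0,0,0,1],[0,0,0,0,0,0,1],[0,0,0,0,0,0,1],[0,0,0,0,0,0,1],[0,0,0,0,0,0,1],[0,0,0.04,0,0,0,1],[0,0,0.12,0,0,0,1],[0,0,0.2,0,0,0,1]],
  ],
)

```text
clock: 7.75
eef_pos: [569.4, -239.7, 108.2]
eef_rot: [-3.14, 0.001, 0.83]
wrist_force: [0.3, -0.5, -1.4]
finger_gap: 49.8
finger_force: 39.9
```

servo_tool(
  motion=[
    [[0.01,0.05,0.02,0,0,0.04,1],[0.065,0.338,0.02,0,0,0.2394,1],[0.065,0.338,0.02,0,0,0.2394,1],[0.065,0.338,0.02,0,0,0.2394,1],[0.065,0.338,0.02,0,0,0.2394,1],[0.065,0.338,0.02,0,0,0.2394,1],[0.065,0.338,0.02,0,0,0.2394,1],[0.065,0.338,-0.06,0,0,0.2394,1],[0.065,0.338,-0.12,0,0,0.2394,1],[0.065,0.338,-0.15,0,0,0.2394,1]],
  ],
)

```text
clock: 8.75
eef_pos: [601.1, -71.9, 30.2]
eef_rot: [-3.138, -0.001, 1.577]
wrist_force: [0.5, -0.8, -2.1]
finger_gap: 49.8
finger_force: 39.9
```

servo_tool(
  motion=[
    [[0,0,-0.02,0,0,0,1],[0,0,-0.034,0,0,0,1],[0,0,-0.036,0,0,0,1],[0,0,-0.036,0,0,0,0.3],[0,0,-0.036,0,0,0,0],[0,0,-0.036,0,0,0,0],[0,0,-0.036,0,0,0,0],[0,0,-0.036,0,0,0,0],[0,0,0.06,0,0,0,0],[0,0,0.16,0,0,0,0]],
  ],
)

```text
clock: 9.75
eef_pos: [601.6, -70.8, 113.1]
eef_rot: [-3.138, -0.001, 1.582]
wrist_force: [-0.3, 0.1, 0.5]
finger_gap: 93.9
finger_force: 0.0
```

```bash
sed -i "s/\['finger_gap'\].round(1)/['finger_gap']/" look.py; python3 look.py
```

```text
([894.3, 414.1, 22.4, 19.1, 12.5], 159.1, [196, 95, 8, 14, 43], [16.0, 66.0, 69.0])
([593.0, 317.6, 100.9, 50.6, 8.7], 50.1, [227, 179, 19, 30, 414], [19.0, 104.5, 223.0])
([547.5, 431.5, 101.8, 52.1, 35.0], 49.6, [191, 192, 27, 30, 423], [19.0, 105.0, 222.0])
([455.2, 326.3, 99.0, 51.5, 20.6], 49.9, [222, 217, 24, 31, 424], [19.0, 102.0, 190.5])
([445.4, 55.7, 58.2, 29.9, -22.1], 50.9, [306, 226, 11, 17, 88], [19.0, 102.0, 224.0])
brush [ 403.2 -215.3  123.4   18.2  -89.5] 28.80335731491266
9.8 [605.3 -71.4 123.1] [3.132e+00 2.000e-03 1.582e+00] 93.88577858698184 0.0
```

servo_tool(
  motion=[
    [[-0.1,0.06,0.02,0,0,0.04,0],[-0.3,0.18,0.02,0,0,0.1735,0],[-0.3,0.18,0.02,0,0,0.1735,0],[-0.3,0.18,0.02,0,0,0.1735,0],[-0.3,0.18,0.02,0,0,0.1735,0]],
  ],
)

```text
clock: 10.3
eef_pos: [450.7, 20.3, 123.3]
eef_rot: [3.141, 0.0, 2.132]
wrist_force: [-0.0, -0.8, 0.0]
finger_gap: 93.8
finger_force: 0.0
```

```bash
cat > wl.py <<'E'
from h import *
c,P=cam('wrist')
for b in bricks(c,P,35,180): print(b)
s=manip.read_state(); print(s['clock'],s['eef_pos'].round(1),s['eef_rot'].round(3))
E
python3 wl.py; python3 look.py
```

```text
([450.6, 21.5, 99.9, 50.2, -57.7], 49.9, [289, 145, 63, 117, 6964], [20.0, 103.0, 198.0])
([535.0, -4.6, 118.9, 33.6, -31.3], 48.7, [390, 296, 39, 32, 606], [20.0, 112.0, 153.0])
([604.2, -87.0, 77.2, 46.0, 32.1], 55.9, [353, 363, 85, 37, 2429], [20.0, 110.0, 154.0])
10.35 [452.2  19.6 123.5] [3.140e+00 1.000e-03 2.128e+00]
([891.1, 410.9, 33.0, 20.1, 27.5], 135.6, [195, 95, 19, 21, 74], [17.5, 61.0, 64.0])
([592.6, 318.3, 99.4, 52.2, 8.0], 50.0, [227, 179, 19, 30, 412], [19.0, 106.0, 219.0])
([603.7, -71.8, 98.6, 50.8, -88.6], 56.9, [331, 180, 29, 16, 407], [19.0, 103.0, 218.0])
([547.0, 431.2, 100.5, 51.2, 33.5], 50.1, [191, 192, 27, 31, 419], [19.0, 107.0, 219.0])
([455.5, 326.8, 99.7, 50.9, 21.4], 50.1, [222, 217, 24, 31, 423], [19.0, 103.0, 187.0])
brush [ 403.2 -194.4  166.2   19.1   90. ] 28.887951792247577
10.4 [453.   19.  123.5] [3.140e+00 1.000e-03 2.126e+00] 93.6577986995103 0.0
```

servo_tool(
  motion=[
    [[-0.002,0.002,-0.09,0,0,0,0],[-0.002,0.002,-0.16,0,0,0,0],[-0.002,0.002,-0.21,0,0,0,0],[-0.002,0.002,-0.23,0,0,0,0],[-0.002,0.002,-0.23,0,0,0,1],[-0.002,0.002,-0.23,0,0,0,1],[-0.002,0.002,-0.23,0,0,0,1],[-0.002,0.002,-0.23,0,0,0,1],[-0.002,0.002,-0.23,0,0,0,1],[-0.002,0.002,-0.23,0,0,0,1]],
  ],
)

```text
clock: 11.4
eef_pos: [451.8, 20.0, 8.3]
eef_rot: [3.141, 0.0, 2.127]
wrist_force: [-0.0, 0.7, 5.5]
finger_gap: 50.0
finger_force: 40.3
```

servo_tool(
  motion=[
    [[0,0,0,0,0,0,1],[0,0,0,0,0,0,1],[0,0,0,0,0,0,1],[0,0,0.08,0,0,0,1],[0,0,0.17,0,0,0,1],[0,0,0.24,0,0,0,1],[0,0,0.24,0,0,0,1]],
  ],
)

```text
clock: 12.1
eef_pos: [453.3, 20.0, 131.9]
eef_rot: [3.136, 0.004, 2.127]
wrist_force: [0.5, 0.0, -3.8]
finger_gap: 49.7
finger_force: 40.0
```

servo_tool(
  motion=[
    [[0.08,0.008,0,0,0,-0.03,1],[0.3,0.026,0,0,0,-0.1735,1],[0.3,0.026,0,0,0,-0.1735,1],[0.3,0.026,0,0,0,-0.1735,1],[0.3,0.026,0,0,0,-0.1735,1],[0.3,0.026,0,0,0,-0.1735,1],[0.3,0.026,-0.08,0,0,-0.1735,1],[0.3,0.026,-0.15,0,0,-0.1735,1],[0.3,0.026,-0.2,0,0,-0.1735,1],[0.3,0.026,-0.22,0,0,-0.1735,1]],
  ],
)

```text
clock: 13.1
eef_pos: [599.3, 33.0, 15.6]
eef_rot: [-3.138, -0.0, 1.585]
wrist_force: [-0.1, -0.4, -2.6]
finger_gap: 49.8
finger_force: 40.0
```

servo_tool(
  motion=[
    [[0,0,-0.006,0,0,0,1],[0,0,-0.006,0,0,0,1],[0,0,-0.006,0,0,0,0.3],[0,0,-0.006,0,0,0,0],[0,0,-0.006,0,0,0,0],[0,0,-0.006,0,0,0,0],[0,0,-0.006,0,0,0,0],[0,0,-0.006,0,0,0,0],[0,0,0.1,0,0,0,0],[0,0,0.2,0,0,0,0]],
  ],
)

```text
clock: 14.1
eef_pos: [600.7, 33.0, 115.1]
eef_rot: [-3.138, -0.0, 1.582]
wrist_force: [0.5, -0.5, 0.7]
finger_gap: 94.2
finger_force: 0.0
```

servo_tool(
  motion=[
    [[-0.04,0.08,0.03,0,0,-0.03,0],[-0.292,0.587,0.03,0,0,-0.388,0],[-0.292,0.587,0.03,0,0,-0.388,0],[-0.292,0.587,0.03,0,0,-0.388,0],[-0.292,0.587,0.03,0,0,-0.388,0],[-0.292,0.587,0.03,0,0,-0.388,0],[-0.292,0.587,0.03,0,0,-0.388,0],[-0.292,0.587,0.03,0,0,-0.388,0],[-0.292,0.587,0.03,0,0,-0.388,0],[-0.292,0.587,0.03,0,0,-0.388,0]],
  ],
)

```text
clock: 15.1
eef_pos: [455.3, 326.8, 129.9]
eef_rot: [3.142, 0.0, 0.361]
wrist_force: [-1.2, -0.5, -0.4]
finger_gap: 94.0
finger_force: 0.0
```

```bash
python3 wl.py; python3 look.py
```

```text
([540.7, 431.5, 88.8, 50.8, 33.7], 49.9, [177, 0, 101, 124, 8181], [20.0, 97.0, 213.0])
([583.5, 320.2, 84.7, 50.4, 8.9], 49.9, [342, 0, 95, 120, 7814], [20.0, 96.0, 213.0])
([454.2, 330.2, 99.7, 50.1, 20.9], 49.9, [284, 145, 61, 115, 6586], [20.0, 98.0, 211.0])
([581.0, 83.8, 17.1, 6.6, 35.1], 37.4, [630, 156, 10, 20, 102], [19.0, 115.0, 91.0])
15.15 [455.5 326.6 129.9] [ 3.142 -0.     0.366]
([896.3, 413.0, 20.1, 19.9, 29.9], 161.1, [195, 95, 9, 14, 46], [17.0, 70.0, 67.5])
([592.5, 317.8, 99.5, 49.8, 8.8], 50.0, [227, 179, 19, 30, 413], [19.0, 106.0, 220.0])
([602.8, 32.1, 99.9, 50.3, -88.7], 56.4, [302, 181, 29, 16, 415], [19.0, 98.0, 158.0])
([603.3, -72.0, 99.0, 50.2, -88.6], 56.8, [331, 180, 29, 16, 407], [19.0, 98.0, 158.0])
([566.1, 443.9, 55.0, 51.2, 36.1], 49.8, [191, 192, 20, 20, 209], [19.0, 108.0, 219.0])
([483.4, 338.0, 31.9, 18.2, 24.3], 50.4, [226, 219, 8, 10, 48], [19.0, 108.0, 221.0])
([433.9, 307.9, 44.7, 31.5, 24.1], 50.1, [232, 233, 14, 13, 116], [19.0, 101.0, 156.0])
([83.5, -19.2, 58.8, 20.8, -72.5], 62.1, [326, 333, 17, 16, 68], [26.5, 65.0, 61.5])
([81.1, 30.0, 35.1, 25.2, -73.0], 76.7, [316, 337, 11, 15, 62], [26.0, 64.0, 61.0])
([41.2, 64.1, 54.5, 26.0, -70.4], 84.9, [302, 350, 15, 16, 60], [26.0, 70.5, 57.0])
brush [ 403.1 -194.6  166.3   18.9  -89.9] 28.699399267710305
15.2 [455.6 326.4 129.9] [-3.142  0.     0.367] 94.10384320686445 0.0
```

servo_tool(
  motion=[
    [[0,0.003,-0.09,0,0,0,0],[0,0.003,-0.17,0,0,0,0],[0,0.003,-0.225,0,0,0,0],[0,0.003,-0.244,0,0,0,0],[0,0.003,-0.244,0,0,0,1],[0,0.003,-0.244,0,0,0,1],[0,0.003,-0.244,0,0,0,1],[0,0.003,-0.244,0,0,0,1],[0,0.003,-0.244,0,0,0,1],[0,0.003,-0.244,0,0,0,1]],
  ],
)

```text
clock: 16.2
eef_pos: [455.7, 328.4, 8.5]
eef_rot: [-3.141, -0.001, 0.363]
wrist_force: [1.7, -3.6, 4.2]
finger_gap: 49.8
finger_force: 40.4
```

servo_tool(
  motion=[
    [[0,0,0,0,0,0,1],[0,0,0,0,0,0,1],[0,0,0,0,0,0,1],[0,0,0.08,0,0,0,1],[0,0,0.17,0,0,0,1],[0,0,0.24,0,0,0,1],[0,0,0.24,0,0,0,1]],
  ],
)

```text
clock: 16.9
eef_pos: [457.1, 328.9, 132.4]
eef_rot: [-3.14, -0.007, 0.363]
wrist_force: [-0.1, -0.0, -4.7]
finger_gap: 49.6
finger_force: 40.0
```

servo_tool(
  motion=[
    [[0.04,-0.06,0,0,0,0.03,1],[0.29,-0.382,0,0,0,0.3877,1],[0.29,-0.382,0,0,0,0.3877,1],[0.29,-0.382,0,0,0,0.3877,1],[0.29,-0.382,0,0,0,0.3877,1],[0.29,-0.382,0,0,0,0.3877,1],[0.29,-0.382,0,0,0,0.3877,1],[0.29,-0.382,0,0,0,0.3877,1],[0.29,-0.382,0,0,0,0.3877,1],[0.29,-0.382,0,0,0,0.3877,1]],
  ],
)

```text
clock: 17.9
eef_pos: [599.8, 136.8, 126.0]
eef_rot: [-3.139, 0.001, 1.582]
wrist_force: [-0.7, -0.4, -4.7]
finger_gap: 50.0
finger_force: 40.0
```

servo_tool(
  motion=[
    [[0,0,-0.09,0,0,0,1],[0,0,-0.17,0,0,0,1],[0,0,-0.21,0,0,0,1],[0,0,-0.226,0,0,0,1],[0,0,-0.226,0,0,0,1],[0,0,-0.226,0,0,0,0.3],[0,0,-0.226,0,0,0,0],[0,0,-0.226,0,0,0,0],[0,0,-0.226,0,0,0,0],[0,0,-0.226,0,0,0,0]],
  ],
)

```text
clock: 18.9
eef_pos: [600.6, 137.0, 15.0]
eef_rot: [3.141, -0.0, 1.581]
wrist_force: [0.4, -1.0, 0.3]
finger_gap: 86.5
finger_force: 0.0
```

servo_tool(
  motion=[
    [[0,0,0.04,0,0,0,0],[0,0,0.13,0,0,0,0],[0,0,0.22,0,0,0,0],[-0.02,0.09,0.25,0,0,-0.03,0],[-0.02,0.18,0.25,0,0,-0.08,0],[-0.02,0.27,0.25,0,0,-0.12,0],[-0.02,0.36,0.25,0,0,-0.16,0],[-0.02,0.36,0.25,0,0,-0.2,0],[-0.02,0.36,0.25,0,0,-0.24,0],[-0.02,0.36,0.25,0,0,-0.28,0]],
  ],
)

```text
clock: 19.9
eef_pos: [590.3, 317.4, 139.7]
eef_rot: [-3.142, 0.0, 0.697]
wrist_force: [0.2, 0.4, 0.5]
finger_gap: 94.2
finger_force: 0.0
```

```bash
python3 wl.py; python3 look.py
```

```text
([545.7, 434.3, 99.8, 50.5, 33.6], 49.8, [147, 92, 67, 123, 7454], [20.0, 101.0, 202.0])
([591.3, 321.5, 99.6, 50.2, 8.9], 49.9, [266, 135, 104, 121, 6282], [20.0, 100.0, 203.0])
([628.3, 195.8, 166.9, 20.2, 79.6], 55.6, [431, 251, 63, 73, 1108], [20.0, 103.0, 195.0])
19.95 [590.4 317.2 139.8] [-3.142  0.     0.688]
([601.7, 81.6, 198.7, 51.1, -89.2], 56.6, [274, 181, 57, 17, 817], [20.0, 104.0, 223.0])
([603.4, -71.8, 98.7, 50.3, -88.6], 56.5, [331, 180, 29, 16, 411], [20.0, 103.0, 223.0])
([589.6, 298.9, 86.5, 27.5, 19.8], 49.9, [234, 182, 12, 25, 148], [19.0, 106.0, 216.0])
([79.4, -21.0, 93.1, 32.0, 80.7], 77.3, [321, 337, 28, 13, 131], [26.0, 67.0, 60.0])
([52.2, 59.1, 90.6, 23.3, -39.2], 77.9, [303, 339, 18, 26, 96], [26.0, 70.5, 58.0])
brush [ 403.5 -194.3  166.    18.3   90. ] 28.68910062424311
20.0 [590.5 317.1 139.9] [-3.142  0.     0.699] 94.05199222576971 0.0
```

servo_tool(
  motion=[
    [[0.003,0.005,0,0,0,-0.04,0],[0.003,0.005,0,0,0,-0.174,0],[0.003,0.005,0,0,0,-0.174,0],[0.003,0.005,0,0,0,-0.174,0],[0.003,0.005,-0.06,0,0,-0.174,0],[0.003,0.005,-0.12,0,0,-0.174,0],[0.003,0.005,-0.19,0,0,-0.174,0],[0.003,0.005,-0.245,0,0,-0.174,0],[0.003,0.005,-0.264,0,0,-0.174,0],[0.003,0.005,-0.264,0,0,-0.174,0]],
  ],
)

```text
clock: 21.0
eef_pos: [591.6, 319.3, 7.1]
eef_rot: [3.141, 0.002, 0.157]
wrist_force: [0.9, -0.2, 0.8]
finger_gap: 93.9
finger_force: 0.0
```

servo_tool(
  motion=[
    [[0,0,0,0,0,0,1],[0,0,0,0,0,0,1],[0,0,0,0,0,0,1],[0,0,0,0,0,0,1],[0,0,0,0,0,0,1],[0,0,0,0,0,0,1],[0,0,0,0,0,0,1],[0,0,0,0,0,0,1],[0,0,0.08,0,0,0,1],[0,0,0.17,0,0,0,1]],
  ],
)

```text
clock: 22.0
eef_pos: [590.8, 318.8, 91.5]
eef_rot: [3.14, 0.005, 0.155]
wrist_force: [1.3, 0.0, -3.2]
finger_gap: 49.8
finger_force: 40.0
```

servo_tool(
  motion=[
    [[0,0,0.1,0,0,0.02,1],[0,0,0.2,0,0,0.08,1],[0,0,0.24,0,0,0.13,1],[0,0,0.24,0,0,0.18,1],[0,0,0.24,0,0,0.22,1],[0,0,0.24,0,0,0.27,1],[0,0,0.24,0,0,0.32,1],[0,0,0.24,0,0,0.36,1],[0,0,0.24,0,0,0.41,1],[0,0,0.24,0,0,0.454,1]],
  ],
)

```text
clock: 23.0
eef_pos: [591.8, 319.2, 212.0]
eef_rot: [-3.14, 0.001, 1.573]
wrist_force: [-0.3, 0.2, -3.6]
finger_gap: 49.8
finger_force: 40.0
```

```bash
cat > sl.py <<'E'
from h import *
import sys
c,P=cam('scene')
for b in bricks(c,P,44,250): print(b)
if len(sys.argv)>1: cv2.imwrite('pics/'+sys.argv[1],cv2.resize(c['frame'][120:360,180:580],None,fx=2,fy=2)[...,::-1])
s=manip.read_state(); print(s['clock'],s['eef_pos'].round(1),s['eef_rot'].round(3),s['finger_gap'])
E
python3 sl.py s1.png; python3 look.py
```

```text
([-200.1, 886.5, 20.5, 4.0, -25.0], 148.1, [590, 54, 31, 48, 64], [13.5, 110.5, 57.0])
([35.0, 29.2, 250.8, 145.7, -89.4], 168.5, [314, 66, 77, 63, 2167], [26.0, 95.0, 55.0])
([604.2, 278.7, 69.1, 30.9, 40.2], 226.6, [414, 218, 19, 24, 172], [18.0, 109.0, 119.0])
([601.2, 32.7, 304.7, 54.8, -89.0], 56.5, [267, 236, 109, 32, 1821], [21.0, 101.0, 239.0])
([570.8, 392.0, 150.7, 100.4, -58.2], 51.1, [440, 240, 42, 36, 637], [20.0, 103.0, 238.0])
23.05 [591.8 319.3 212.1] [-3.140e+00  1.000e-03  1.583e+00] 50.082912578417954
([891.1, 412.2, 37.5, 20.2, 14.7], 139.3, [196, 95, 18, 20, 63], [18.0, 58.0, 64.0])
([601.7, 81.6, 198.8, 50.7, -89.0], 56.4, [274, 181, 57, 17, 819], [19.0, 104.0, 222.0])
([603.4, -71.8, 98.7, 50.3, -88.8], 56.6, [331, 180, 29, 16, 410], [20.0, 104.0, 223.0])
([77.0, 12.6, 63.2, 34.8, 75.6], 63.9, [315, 334, 21, 17, 96], [26.0, 70.5, 60.0])
brush [ 403.1 -194.   165.6   19.1   90. ] 29.26652335609242
23.1 [591.8 319.3 212.2] [-3.14e+00  1.00e-03  1.57e+00] 49.63733546737768 39.99764800071716
```

View pics/s1.png

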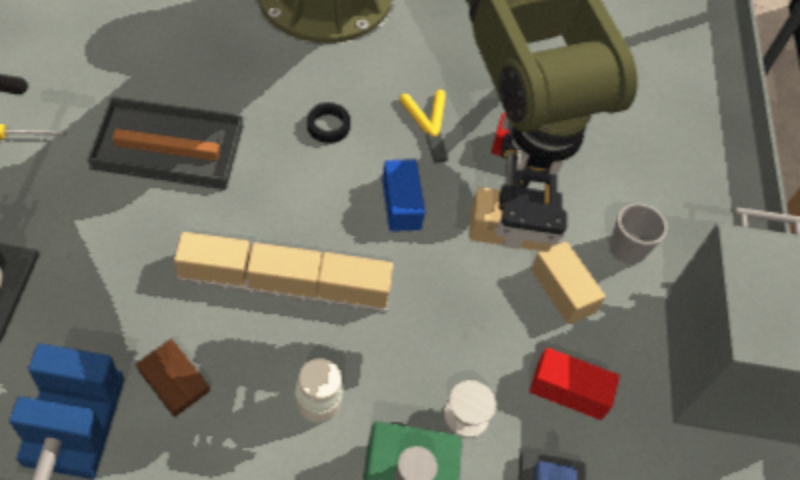

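The scene crop shows three bricks on the footing, (175–392, 235–305). The joint to the +y brick looks tight, so that brick is probably about 5 mm inward. I'll place the held brick on the -y joint, then inspect the +y end with the wrist camera.

servo_tool(
  motion=[
    [[0,-0.06,0,0,0,0,1],[0.01,-0.15,0,0,0,0,1],[0.02,-0.678,0,0,0,0,1],[0.02,-0.678,0,0,0,0,1],[0.02,-0.678,0,0,0,0,1],[0.02,-0.678,0,0,0,0,1],[0.02,-0.678,0,0,0,0,1],[0.02,-0.678,0,0,0,0,1],[0.02,-0.678,0,0,0,0,1],[0.02,-0.678,-0.08,0,0,0,1]],
  ],
)

```text
clock: 24.1
eef_pos: [604.3, -19.2, 177.2]
eef_rot: [3.133, 0.0, 1.564]
wrist_force: [2.0, 0.1, -4.6]
finger_gap: 49.6
finger_force: 40.0
```

servo_tool(
  motion=[
    [[0,0,-0.09,0,0,0,1],[0,0,-0.16,0,0,0,1],[0,0,-0.2,0,0,0,1],[0,0,-0.216,0,0,0,1],[0,0,-0.216,0,0,0,1],[0,0,-0.216,0,0,0,0.3],[0,0,-0.216,0,0,0,0],[0,0,-0.216,0,0,0,0],[0,0,-0.216,0,0,0,0],[0,0,-0.216,0,0,0,0]],
  ],
)

```text
clock: 25.1
eef_pos: [602.1, -19.5, 65.1]
eef_rot: [3.141, 0.0, 1.567]
wrist_force: [0.5, -0.0, -0.0]
finger_gap: 86.1
finger_force: 0.0
```

servo_tool(
  motion=[
    [[0,0,0.04,0,0,0,0],[0,0,0.13,0,0,0,0],[0,0,0.22,0,0,0,0],[0,0,0.3,0,0,0,0],[0,0.04,0.34,0,0,0,0],[0,0.13,0.34,0,0,0,0],[0,0.16,0.34,0,0,0,0],[0,0.16,0.34,0,0,0,0],[0,0.16,0.34,0,0,0,0]],
  ],
)

```text
clock: 26.0
eef_pos: [601.9, 60.1, 234.5]
eef_rot: [-3.141, 0.0, 1.568]
wrist_force: [0.1, -0.1, 0.8]
finger_gap: 94.1
finger_force: 0.0
```

```bash
python3 wl.py
python3 - <<'E'
from h import *
c,P=cam('wrist'); save(c,'w2.png'); np.save('w2.npy',P)
E
```

```text
([601.5, 32.6, 305.3, 51.2, -89.2], 56.6, [293, 62, 51, 253, 11396], [20.0, 103.0, 195.0])
26.05 [602.   59.6 234.6] [-3.141  0.     1.567]
```

View pics/w2.png

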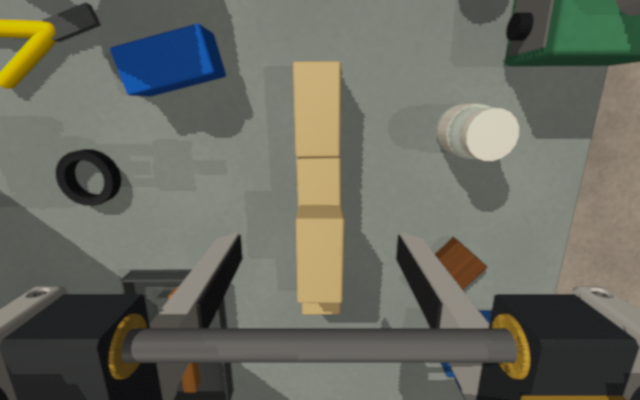

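```bash
python3 - <<'E'
from h import *
fr=cv2.imread('pics/w2.png'); P=np.load('w2.npy'); Z=P[...,2]
g=cv2.cvtColor(fr,cv2.COLOR_BGR2GRAY)[:,300:335].mean(1)
print('joint row',150+g[150:165].argmin(),np.nanmean(P[150+g[150:165].argmin(),305:335],0))
hsv=cv2.cvtColor(fr,cv2.COLOR_BGR2HSV)
for zl,zh in((50,62),(100,112)):
    k=(hsv[...,1]>50)&(hsv[...,0]>8)&(hsv[...,0]<30)&(Z>zl)&(Z<zh); k[:,:285]=0;k[:,350:]=0
    for a,b in((0,157),(158,207),(205,330)):
        q=k.copy(); q[:a]=0;q[b:]=0
        if q.sum()>50: Q=P[q]; print(zl,a,rect(Q[:,:2]),Q[:,1].min().round(1),Q[:,1].max().round(1))
E
python3 look.py; python3 sl.py
```

```text
joint row 157 [602.74562446  84.87248568  48.76103269]
50 0 [599.6 136.3  98.9  50.  -90. ] 86.8 185.7
50 158 [601.1  56.5  56.8  50.  -88.7] 28.1 84.7
50 205 [602.3 -44.  151.7  49.4 -89.7] -119.8 31.8
100 205 [601.9 -18.   99.2  50.   89.6] -67.7 31.7
([891.0, 412.6, 37.5, 18.9, 14.3], 138.5, [195, 94, 19, 22, 80], [17.5, 61.0, 65.0])
([602.3, -58.9, 123.6, 51.8, 89.5], 103.4, [324, 178, 36, 18, 577], [19.0, 104.0, 219.0])
([612.9, 127.1, 29.8, 19.2, 87.3], 57.3, [285, 183, 9, 6, 49], [19.0, 106.0, 222.0])
([547.2, 431.3, 101.4, 52.1, 34.1], 50.3, [191, 192, 27, 30, 418], [19.0, 106.0, 221.0])
brush [ 403.3 -194.5  166.1   18.6  -90. ] 28.895796685851337
26.15 [602.   59.4 234.7] [-3.141  0.     1.566] 93.95865083044445 0.0
([-200.1, 886.9, 20.2, 4.0, -16.1], 164.3, [594, 53, 27, 43, 61], [14.0, 110.0, 53.0])
([62.0, -94.0, 24.5, 20.7, -89.9], 225.9, [309, 67, 8, 17, 104], [15.0, 89.5, 51.0])
([44.8, 151.9, 157.3, 100.1, 55.6], 217.7, [369, 75, 46, 21, 452], [26.0, 96.0, 45.0])
([601.7, 32.9, 304.2, 55.5, -89.4], 58.7, [267, 229, 109, 39, 2185], [19.0, 105.0, 233.0])
([545.8, 432.9, 101.1, 53.2, 33.1], 50.7, [448, 241, 34, 35, 579], [20.0, 105.0, 233.0])
26.2 [602.1  59.5 234.8] [-3.141  0.     1.566] 94.07516774224388
```

servo_tool(
  motion=[
    [[-0.01,0.07,0,0,0,-0.03,0],[-0.111,0.745,-0.1,0,0,-0.311,0],[-0.111,0.745,-0.1,0,0,-0.311,0],[-0.111,0.745,-0.1,0,0,-0.311,0],[-0.111,0.745,-0.1,0,0,-0.311,0],[-0.111,0.745,-0.1,0,0,-0.311,0],[-0.111,0.745,-0.1,0,0,-0.311,0],[-0.111,0.745,-0.1,0,0,-0.311,0],[-0.111,0.745,-0.1,0,0,-0.311,0],[-0.111,0.745,-0.15,0,0,-0.311,0]],
  ],
)

```text
clock: 27.2
eef_pos: [547.3, 434.5, 162.1]
eef_rot: [-3.142, -0.005, 0.592]
wrist_force: [0.3, -0.8, -0.4]
finger_gap: 94.0
finger_force: 0.0
```

```bash
python3 wl.py;python3 sl.py
```

```text
([545.8, 434.9, 99.3, 50.1, 33.6], 49.8, [291, 143, 55, 103, 5332], [20.0, 97.0, 214.0])
([608.4, 181.4, 54.6, 25.6, -33.4], 51.8, [525, 263, 66, 31, 1075], [20.0, 108.0, 166.0])
27.25 [546.  432.4 155.5] [3.141 0.004 0.591]
([-200.0, 886.8, 18.6, 3.4, -19.5], 150.4, [591, 53, 30, 49, 69], [14.0, 110.0, 55.0])
([23.9, 61.4, 316.0, 154.1, -82.0], 169.2, [314, 60, 95, 69, 2170], [27.0, 96.0, 56.0])
([601.2, 32.8, 304.5, 56.2, -89.3], 58.7, [267, 229, 109, 40, 2183], [18.0, 107.0, 175.0])
([555.2, 419.0, 100.3, 88.5, 34.3], 50.7, [448, 242, 34, 34, 562], [21.0, 102.0, 239.0])
27.3 [545.9 431.7 156.5] [3.141 0.005 0.59 ] 94.46770242291727
```

servo_tool(
  motion=[
    [[0,0,-0.09,0,0,0,0],[0,0,-0.17,0,0,0,0],[0,0,-0.25,0,0,0,0],[0,0,-0.29,0,0,0,0],[0,0,-0.304,0,0,0,0],[0,0,-0.304,0,0,0,1],[0,0,-0.304,0,0,0,1],[0,0,-0.304,0,0,0,1],[0,0,-0.304,0,0,0,1],[0,0,-0.304,0,0,0,1]],
  ],
)

```text
clock: 28.3
eef_pos: [546.7, 433.2, 8.7]
eef_rot: [-3.142, -0.001, 0.59]
wrist_force: [0.9, 0.5, -0.2]
finger_gap: 57.2
finger_force: 0.0
```

servo_tool(
  motion=[
    [[0,0,0,0,0,0,1],[0,0,0,0,0,0,1],[0,0,0,0,0,0,1],[0,0,0,0,0,0,1],[0,0,0.08,0,0,0,1],[0,0,0.17,0,0,0,1],[0,0,0.26,0,0,0,1],[0,0,0.32,0,0,0,1],[0,0,0.32,0,0,0,1]],
  ],
)

```text
clock: 29.2
eef_pos: [547.7, 433.7, 172.4]
eef_rot: [3.142, -0.007, 0.59]
wrist_force: [0.1, -0.1, -2.2]
finger_gap: 49.8
finger_force: 40.0
```

servo_tool(
  motion=[
    [[0.01,-0.06,0,0,0,0.03,1],[0.109,-0.694,0,0,0,0.3155,1],[0.109,-0.694,0,0,0,0.3155,1],[0.109,-0.694,0,0,0,0.3155,1],[0.109,-0.694,0,0,0,0.3155,1],[0.109,-0.694,0,0,0,0.3155,1],[0.109,-0.694,0,0,0,0.3155,1],[0.109,-0.694,0,0,0,0.3155,1],[0.109,-0.694,0,0,0,0.3155,1],[0.109,-0.694,0,0,0,0.3155,1]],
  ],
)

```text
clock: 30.2
eef_pos: [600.4, 85.6, 166.0]
eef_rot: [-3.139, 0.0, 1.58]
wrist_force: [0.1, 0.6, -3.4]
finger_gap: 49.8
finger_force: 40.0
```

servo_tool(
  motion=[
    [[0,0,-0.08,0,0,0,1],[0,0,-0.15,0,0,0,1],[0,0,-0.19,0,0,0,1],[0,0,-0.206,0,0,0,1],[0,0,-0.206,0,0,0,1],[0,0,-0.206,0,0,0,0.3],[0,0,-0.206,0,0,0,0],[0,0,-0.206,0,0,0,0],[0,0,-0.206,0,0,0,0],[0,0,-0.206,0,0,0,0]],
  ],
)

```text
clock: 31.2
eef_pos: [601.0, 86.1, 65.0]
eef_rot: [3.141, 0.0, 1.582]
wrist_force: [0.2, 0.0, -0.2]
finger_gap: 86.3
finger_force: 0.0
```

servo_tool(
  motion=[
    [[0,0,0.04,0,0,0,0],[0,0,0.13,0,0,0,0],[0,0,0.22,0,0,0,0],[0,0,0.3,0,0,0,0],[0,0,0.36,0,0,0,0],[0,0,0.4,0,0,0,0.5],[0,0,0.4,0,0,0,1],[0,0,0.4,0,0,0,1],[0,0,0.4,0,0,0,1],[0,0,0.4,0,0,0,1]],
  ],
)

```text
clock: 32.2
eef_pos: [600.7, 86.0, 263.6]
eef_rot: [-3.14, 0.0, 1.582]
wrist_force: [0.1, -0.5, -0.9]
finger_gap: 57.3
finger_force: 0.0
```

```bash
python3 wl.py
python3 - <<'E'
from h import *
c,P=cam('wrist'); save(c,'w3.png'); Z=P[...,2]
hsv=cv2.cvtColor(c['frame'],cv2.COLOR_RGB2HSV)
k=(hsv[...,1]>50)&(hsv[...,0]>8)&(hsv[...,0]<30)&(abs(P[...,0]-601)<45)
for a,b in((50,62),(100,112)):
    q=k&(Z>a)&(Z<b); print(a,rect(P[q][:,:2]))
c,P=cam('scene'); hsv=cv2.cvtColor(c['frame'],cv2.COLOR_RGB2HSV); Z=P[...,2]
k=(hsv[...,1]>60)&(hsv[...,0]>8)&(hsv[...,0]<30)&(abs(P[...,0]-601)<50)&(Z>100)&(Z<112)
print('scene',rect(P[k][:,:2]))
c,P=cam('top'); Z=P[...,2]
k=(Z>220)&(Z<245)&(P[...,1]<-300)&(P[...,0]<510)
print('bar',rect(P[k][:,:2]),Z[k].max())
E
```

```text
([601.5, 33.2, 305.3, 50.9, -89.0], 105.5, [295, 89, 48, 229, 9879], [20.0, 101.0, 202.0])
32.25 [600.8  86.  263.9] [-3.14   0.     1.582]
50 [600.8  32.7 306.1  49.6 -89.5]
100 [601.2  34.5 205.4  51.2 -89.4]
scene [601.3  34.  204.7  54.4 -89.3]
bar [ 496.1 -390.2   92.8   27.6   88.2] 244.47583299426492
```

View pics/w3.png

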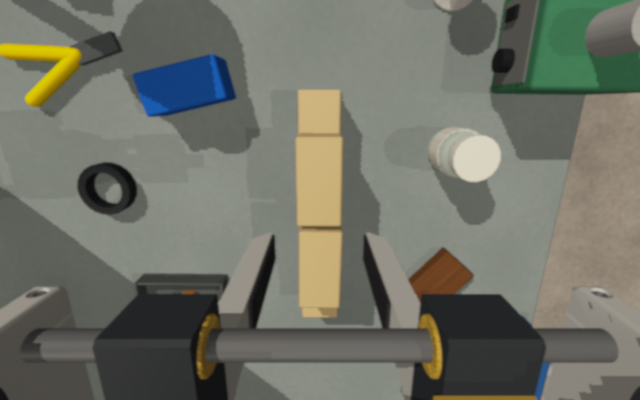

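The wall stands: both courses are within about 2 mm of their places in the wrist and scene views. Moving to the lever with the fingers closed.

servo_tool(
  motion=[
    [[-0.02,-0.05,0.02,0,0,0,1],[-0.212,-0.907,0.06,0,0,0,1],[-0.212,-0.907,0.06,0,0,0,1],[-0.212,-0.907,0.06,0,0,0,1],[-0.212,-0.907,0.06,0,0,0,1],[-0.212,-0.907,0.06,0,0,0,1],[-0.212,-0.907,0.06,0,0,0,1],[-0.212,-0.907,0.06,0,0,0,1],[-0.212,-0.907,0.06,0,0,0,1],[-0.212,-0.907,0.06,0,0,0,1]],
  ],
)

```text
clock: 33.4
eef_pos: [493.9, -370.0, 294.9]
eef_rot: [-3.141, 0.0, 1.58]
wrist_force: [0.9, 0.5, 0.2]
finger_gap: 0.7
finger_force: 0.0
```

servo_tool(
  motion=[
    [[0,0,0,0,0,0,1],[0,0,0,0,0,0,1],[0,0,0,0,0,0,1]],
  ],
)

```text
clock: 33.7
eef_pos: [495.4, -366.5, 295.0]
eef_rot: [3.142, -0.0, 1.583]
wrist_force: [0.2, -0.1, -0.8]
finger_gap: 0.0
finger_force: 0.0
```

```bash
cat > ll.py <<'E'
from h import *
s=manip.read_state(); print(s['clock'],s['eef_pos'].round(1),s['eef_rot'].round(3),s['finger_gap'])
import sys
c,P=cam('scene'); h=cv2.cvtColor(c['frame'],cv2.COLOR_RGB2HSV); Z=P[...,2]
k=(h[...,2]<70)&(abs(P[...,0]-488)<40)&(P[...,1]<-330)&(P[...,1]>-450)&(Z>60)&(Z<245)
print(k.sum(),np.nanmedian(P[k],0),np.nanmin(P[k],0),np.nanmax(P[k],0))
cv2.imwrite('pics/'+sys.argv[1],cv2.resize(c['frame'][100:320,60:320],None,fx=2.5,fy=2.5)[...,::-1])
E
python3 ll.py s2.png
```

```text
33.7 [ 495.4 -366.5  295. ] [ 3.142 -0.     1.583] 0.03947402602559288
251 [ 500.14538347 -383.07830343  236.87610908] [ 486.76369155 -432.30069533  223.42621561] [ 508.66120286 -341.71884414  244.3234859 ]
```

View pics/s2.png

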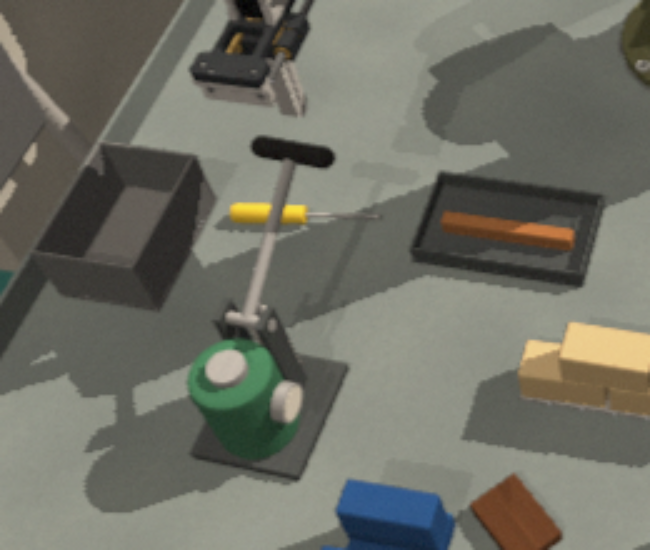

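The scene crop shows the gripper above the black bar at (293,151), the brush in the tray and the wall end intact. First stroke down.

servo_tool(
  motion=[
    [[0,0,-0.08,0,0,0,1],[-0.006,0,-0.13,0,0,0,1],[-0.02,0,-0.184,0,0,0,1],[-0.026,0,-0.222,0,0,0,1],[-0.03,0,-0.26,0,0,0,1],[-0.029,0,-0.296,0,0,0,1],[-0.024,0,-0.334,0,0,0,1],[-0.014,0,-0.366,0,0,0,1],[-0.006,0,-0.394,0,0,0,1],[-0.006,0,-0.396,0,0,0,1]],
  ],
)

```text
clock: 34.75
eef_pos: [492.7, -366.5, 96.6]
eef_rot: [-3.142, 0.0, 1.583]
wrist_force: [-3.4, 0.9, 8.0]
finger_gap: 0.7
finger_force: 3.7
```

```bash
python3 ll.py s3.png
```

```text
34.75 [ 492.7 -366.5   96.6] [-3.142  0.     1.583] 0.7195065411230039
411 [ 501.41061912 -349.49976198  217.87344049] [ 448.41648942 -427.21537548   80.56504657] [ 527.70215883 -331.65506126  244.70638496]
```

View pics/s3.png

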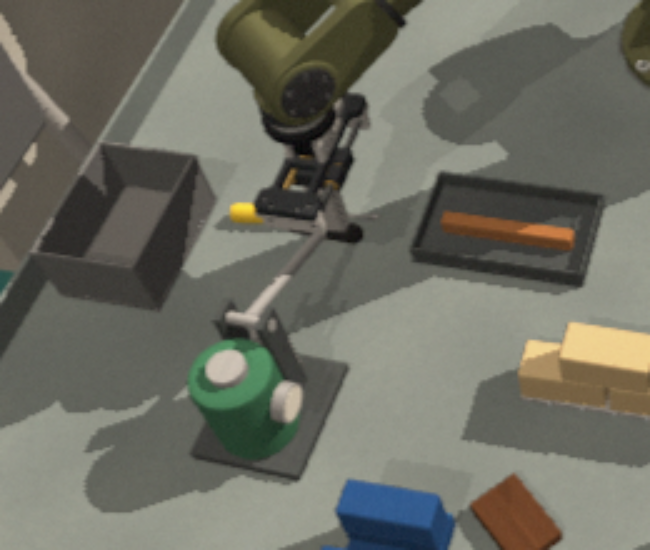

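The lever is fully down and the bar is under the fingertips at (345,232). Up again, then repeat.

servo_tool(
  motion=[
    [[-0.008,0,0.04,0,0,0,1],[-0.02,0,0.1,0,0,0,1],[-0.022,0,0.17,0,0,0,1],[-0.012,0,0.24,0,0,0,1],[0.006,0,0.316,0,0,0,1],[0.006,0,0.33,0,0,0,1],[0.006,0,0.33,0,0,0,1],[0.006,0,0.33,0,0,0,1],[0.006,0,0.33,0,0,0,1],[0.006,0,0.33,0,0,0,1]],
  ],
)

```text
clock: 35.8
eef_pos: [494.7, -367.2, 260.8]
eef_rot: [-3.14, -0.001, 1.582]
wrist_force: [-0.5, 0.5, 0.2]
finger_gap: 0.6
finger_force: 0.0
```

```bash
python3 ll.py s4.png
```

```text
35.8 [ 494.7 -367.2  260.8] [-3.140e+00 -1.000e-03  1.582e+00] 0.5549516460560369
249 [ 500.05449789 -383.26616355  237.20342535] [ 485.94286422 -429.81027909  223.24444822] [ 508.04937079 -341.54058708  244.73886372]
```

servo_tool(
  motion=[
    [[0,0,-0.03,0,0,0,1],[-0.006,0,-0.064,0,0,0,1],[-0.02,0,-0.118,0,0,0,1],[-0.026,0,-0.156,0,0,0,1],[-0.03,0,-0.194,0,0,0,1],[-0.029,0,-0.23,0,0,0,1],[-0.024,0,-0.268,0,0,0,1],[-0.014,0,-0.3,0,0,0,1],[-0.006,0,-0.328,0,0,0,1],[-0.006,0,-0.33,0,0,0,1]],
  ],
)

```text
clock: 36.85
eef_pos: [491.8, -367.6, 95.8]
eef_rot: [-3.14, -0.0, 1.582]
wrist_force: [-4.6, -0.7, 8.0]
finger_gap: 0.6
finger_force: 3.6
```

servo_tool(
  motion=[
    [[0,0,0,0,0,0,1],[-0.008,0,0.04,0,0,0,1],[-0.02,0,0.1,0,0,0,1],[-0.022,0,0.17,0,0,0,1],[-0.012,0,0.24,0,0,0,1],[0.006,0,0.316,0,0,0,1],[0.006,0,0.33,0,0,0,1],[0.006,0,0.33,0,0,0,1],[0.006,0,0.33,0,0,0,1],[0.006,0,0.33,0,0,0,1]],
  ],
)

```text
clock: 37.85
eef_pos: [494.5, -367.3, 260.1]
eef_rot: [-3.139, -0.002, 1.581]
wrist_force: [-0.0, -0.2, -0.6]
finger_gap: 0.3
finger_force: 0.0
```

servo_tool(
  motion=[
    [[0,0,-0.03,0,0,0,1],[-0.006,0,-0.064,0,0,0,1],[-0.02,0,-0.118,0,0,0,1],[-0.026,0,-0.156,0,0,0,1],[-0.03,0,-0.194,0,0,0,1],[-0.029,0,-0.23,0,0,0,1],[-0.024,0,-0.268,0,0,0,1],[-0.014,0,-0.3,0,0,0,1],[-0.006,0,-0.328,0,0,0,1],[-0.006,0,-0.33,0,0,0,1]],
  ],
)

```text
clock: 38.85
eef_pos: [491.4, -367.4, 95.0]
eef_rot: [-3.14, -0.001, 1.581]
wrist_force: [-4.6, -1.0, 7.5]
finger_gap: 0.2
finger_force: 3.6
```

servo_tool(
  motion=[
    [[0,0,0,0,0,0,1],[-0.008,0,0.04,0,0,0,1],[-0.02,0,0.1,0,0,0,1],[-0.022,0,0.17,0,0,0,1],[-0.012,0,0.24,0,0,0,1],[0.006,0,0.316,0,0,0,1],[0.006,0,0.39,0,0,0,1],[0.006,0,0.45,0,0,0,1],[0.006,0,0.45,0,0,0,1],[0.006,0,0.45,0,0,0,1]],
  ],
)

```text
clock: 39.85
eef_pos: [494.8, -367.5, 320.9]
eef_rot: [-3.141, -0.001, 1.581]
wrist_force: [0.2, 0.3, -0.7]
finger_gap: 0.7
finger_force: 0.0
```

```bash
python3 ll.py s5.png; python3 look.py; python3 sl.py s6.png
```

```text
39.85 [ 494.8 -367.5  320.9] [-3.141e+00 -1.000e-03  1.581e+00] 0.6938360307890343
251 [ 499.84740718 -383.1354408   237.19122901] [ 487.70994399 -431.4685235   224.18079385] [ 508.93771822 -339.69869056  243.67477527]
([603.0, 30.3, 302.4, 52.4, -89.4], 104.4, [274, 178, 86, 20, 1388], [19.0, 103.0, 220.0])
brush [ 403.3 -194.6  166.7   18.7  -90. ] 28.91638239486042
39.95 [ 494.7 -367.3  319.9] [-3.139e+00 -2.000e-03  1.581e+00] 0.5997933667079166 0.0
([65.2, 25.3, 336.9, 132.6, 53.3], 157.3, [309, 52, 81, 77, 1735], [27.0, 97.0, 52.0])
([-200.7, 886.7, 17.0, 4.0, -27.1], 148.8, [590, 53, 31, 49, 69], [13.0, 109.0, 54.0])
([601.4, 32.6, 304.7, 56.0, -89.1], 95.7, [267, 229, 109, 39, 2519], [19.0, 106.0, 224.0])
40.0 [ 494.7 -367.3  320.1] [-3.139e+00 -2.000e-03  1.581e+00] 0.644024086214575
```

View pics/s6.png

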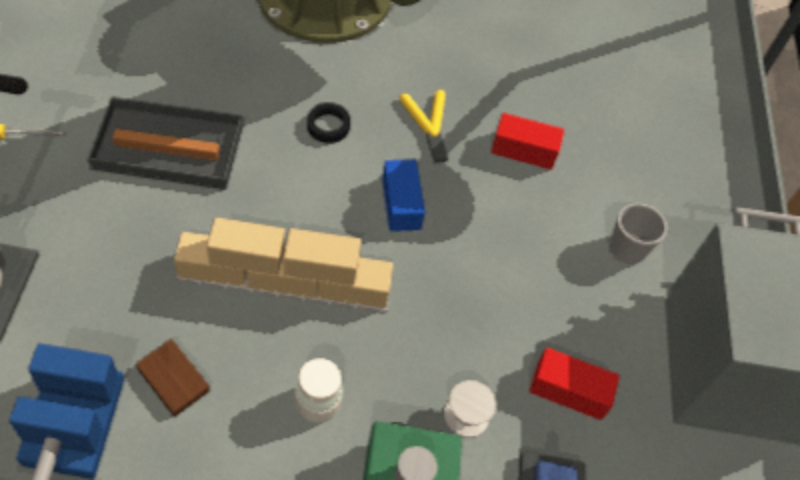

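The wall is intact at (175–392, 220–305). The brush is in the tray at (165,145), the jar at (320,385) is upright, the lever is at rest and no loose bricks remain.

```bash
python3 -c "from cell import manip; print(manip.sign_off())"
```

```text
the job is handed in; nothing more can be done
None
```

The brush is in the tray, all five bricks found stand in running bond on the footing, and the lever had three full strokes with the jar still upright; I handed the job in at about 40 s, and sign-off returned no verdict.

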